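Raise the beacon mast of a model snow crawler to the set height and hold it

TASK

On the model club's table, take the beacon mast of the model snow crawler by its thick head and draw it partway out of its snug leaning socket, straight along the socket so that it does not bind, until the little ball on its top is level with the top edge of the crossbar on the height stand. Keep the stem in the socket and finish while still holding the mast there, steady, for the glue to set: do not let go. The crawler must stay standing flat where it is, not dragged, tipped or lifted, and leave the height stand, the paint rack, the loose paint jar and the figurine alone.

Things in the scene. Friction and masses are not known exactly. Their poses are not given: they have to be found in the camera images.
- crawler: loose grey model of a tracked snow vehicle, 1.4 kg, 255 long, 150 wide at the blade, 105 high. Origin on the table under its middle; x to its rear, z up. Blade at x = -140 (roughly towards the robot, turned up to 0.6 rad either way), cab x = -91 to -25, deck 67 to 75 high. Behind the cab a 32 by 32 socket block rises to 99 (upper edge 105) and leans 20 degrees to the crawler's rear.
- bore (a point): centre of the bore's round mouth on the socket block's top face; in the crawler's frame at x = 52, y = 0, z = 99. Its z is the bore's axis, up and out (leaning 20 degrees to the crawler's rear), y the crawler's y. The bore is blind, 85 deep, 13.2 wide (1.2 of play on the stem).
- mast: loose aluminium mast, about 90 g, standing on the bore's floor. Origin at the centre of its lower end, z along it to the top. Round stem 12 in diameter from 0 to 107, thick round head 24 in diameter from 107 to 135 (grip here), ball 8 in diameter up to 142. At the start 85 of the stem is in the bore and 22 shows below the head. It slides freely and drops back if let go.
- mast_top (a point): top of the little ball on the mast, on its axis, 142 above the mast's lower end; at the start about 153 above the table.
- stand: fixed steel height stand: base 90 by 90 by 18, upright column 14 in diameter to 243 above the table. Origin under the base's centre. It stands to the left or to the right of the crawler, having changed places with the paint rack or not.
- bar_top (a point): middle of the top edge of the steel crossbar on the height stand (a level bar 100 long, 8 thick, 10 high, on a clamp block on the column). Its height is the height to which the ball on the mast must be raised: it differs each time, 178 to 210 above the table. z is up, the bar runs along its y.
- paint_rack: fixed plywood rack with six paint jars, 100 by 150, 94 high. Origin under its centre. Leave alone.
- paint_jar: loose glass paint jar 36 in diameter, 50 high, behind the crawler as seen from the robot. Origin at the centre of its underside. Leave alone.
- figurine: loose grey figurine on a round base, 32 in diameter, 57 high, behind the crawler as seen from the robot. Origin at the centre of its underside. Leave alone.
Things that resemble listed ones, but are neither listed nor needed, are in the scene too. There is more than one size of the mast; the job needs the smaller.

How it is judged:
On the way:
1. the mast, held by the fingers, has been drawn at least 10 mm up its bore (z of mast in the frame of bore above -0.075 m and contact force between the fingers and mast above 1 N), for 0.1 s.
At the end, for the whole second after the job is handed in: Fingers hold the mast; ball top within 6 mm of the crossbar's top edge in height; stem 15 mm or more in the bore, 10 mm or more off its floor, within 0.08 rad of its axis; mast and crawler at rest; crawler within 7 mm of its start, tilted under 0.035 rad (all of step 1 and z of mast_top in the frame of bar_top between -0.006 and 0.006 m and z of mast in the frame of bore below -0.015 m and angle between the z axis of mast and the z axis of bore, either way round below 0.08 rad and linear speed of each of mast, crawler below 0.01 m/s and distance of crawler from where it was at the start of the episode below 0.007 m and angle between crawler's own z axis and vertical below 0.035 rad); the arm keeps its last pose, push and grip.
It fails at once if the mast comes right out of the bore (z of mast in the frame of bore above -0.003 m).
It fails at once if the crawler is shifted more than 15 mm or tipped more than 0.12 rad (distance of crawler from where it was at the start of the episode above 0.015 m or angle between crawler's own z axis and vertical above 0.12 rad).
It fails at once if the robot pushes on the height stand or the paint rack (over 2 N), or the crossbar shifts more than 4 mm (distance of bar_top from where it was at the start of the episode above 0.004 m or contact force between any of the arm, the fingers and stand above 2 N or contact force between any of the arm, the fingers and paint_rack above 2 N).
It fails at once if the paint jar or the figurine is moved more than 10 mm (distance of any of paint_jar, figurine from where it was at the start of the episode above 0.01 m).
It also fails if it takes over 32 s, if anything falls off the work surface, if the arm or the gripper's body presses on something with over 40 N, if the wrist force passes 120 N, or if a joint passes its speed limit or range.

ROBOT

A 6-joint arm with a two-finger parallel gripper is mounted at the origin on the work surface. World frame = base frame: x ahead of the robot, y to its left, z up, the work surface at z = 0. Lengths are in m, angles in rad, forces in N, time in s.
With the tool pointing down it reaches from about 0.3 to 0.825 m from the base axis. Payload 5.4 kg.
Tool frame: the origin (TCP) lies at the centre of the arm's flange, where the gripper is bolted on; the fingertips stand 190 mm ahead of it and the grasp point (between the pads) lies 171 mm ahead of it (bot.finger_overhang is the distance from the TCP to the fingertips, in m); y points along the fingers, x is the direction in which the jaws open and shut, and the axes are right-handed (so a half turn about y gives the same grasp; the last joint's range is limited). The gripper opens to 92 mm and grips with 3 to 60 N. Pads are 20 mm wide; open, the fingers measure 128 mm over their backs; the gripper's body (75 mm by 189 mm) begins 69 mm behind the grasp point.
Start: joints at [0.991, 0.158, 1.597, -0, 1.386, -0.21], TCP at [0.208, 0.536, 0.405] pointing down, gripper open.
Joint ranges: [-2.91, 2.91], [-0.94, 2.29], [0.18, 2.7], [-1.29, 4.43], [0.17, 2.64], [-3, 3]. Speed limits (rad/s): [2.57, 2.57, 3.14, 3.14, 3.14, 3.14].

INTERFACE

Orientations are given as a unit quaternion [w, x, y, z].
In Python, from station import bot gives the robot as it stands. The module is installed in compiled form; this text tells all that it offers.
- The arm moves only by the tool step_arm, never from a script. Its argument "targets" is one flat list of numbers, 4 for each row, row after row: the shift along the world's x, y, z in m, then the turn about the world's z in rad. A call has 1 to 20 rows; each row shifts and turns the commanded pose from where the row before left it; what a row does not reach is not made up. A row lasts 1/12 s, in which the tool goes at most 41.7 mm and 7.16 degrees, less where a joint would pass 70% of its speed; a pose out of reach is approached as far as the arm can. A call is refused whole if a number of a shift passes 0.0417 or a number of a turn 0.125, either way. A call with a gripper value outside its range is refused whole. "hand" is the opening, from -1 (shut) to 1 (fully open), so that 0 is half open, set as the call begins (left out, the last holds). The fingers move at their own pace and stop on an object; "grip_force" is the grip in N (left out, the last holds). Time passes only in rows, so rows that do not move let the fingers close. It gives the time, the measured TCP pose, the force and the opening at its end, in the units of the state.
- bot.get_state(): the state, without advancing time (a new reading comes with each control period).
- bot.get_image(name): name is "scene" or "top"; returns the picture (400x640x3 uint8, blue, green, red); there is no depth.
- bot.camera_info(name): a dict with "intrinsics" (3x3 intrinsics, pixels), "k1" (the pictures are not rectified: a ray, as slopes to the right and down, at radius r is drawn at 1 + k1 r^2 times it, then the intrinsics apply), "R" (3x3) and "t" (3): a world point X has camera coordinates R X + t. Camera axes: x right, y down, z forward; pixel columns grow to the right and rows downward; lengths in m; the calibration is good to about 2 mm. A picture is of the moment at which its call begins. camera_info takes no time and is no camera call.
- bot.close_job(): hands the job in, once; it reports no verdict.
Trained networks look in the newest picture that a camera, given by its name, has taken for a name from the list of things; names that differ only in an ending like _2 or _b are one class to them, and where a whole thing is asked for, a point or a joint stands for the part that bears it (a point fixed in the world has none). Each returns a list of dicts, best first, with "confidence" (0 to 1); they miss things now and then, are a little off and sometimes report something else, mostly with a low value. They report only what shows in the picture. A call takes as long as a camera call. They do not tell look-alikes from the thing itself.
- bot.outline_of(camera, query): "pixels" (400x640 bool, what is visible of it) and "extent" ([centre column, centre row, width, height] in pixels, round what is visible of it).
- bot.place_of(camera, query): "pixel" ([column, row] in pixels: a listed point, or the origin of a listed thing).
The state is a dict: "time_s": time; "joint_positions": joint angles; "joint_velocities": joint speeds; "effort": joint torques, N m; "tcp_pos": TCP position; "orientation": TCP orientation; "force": force on the tool from outside, world axes, zero at the start; "ft_torque": the same for the moment, N m; "opening": finger opening in m.
Only numpy, scipy, OpenCV 4.12 (cv2) and the standard library are available. Lean on these libraries where they do the work, as an engineer would, in place of code of your own. Each camera call takes 0.05 s, during which the arm holds its last target.

## Working session

There is one attempt and no reset: what is moved stays moved. The work goes in short steps, Python scripts to look and compute and a tool call to move; the robot and the scene stay as the last step left them, time stands still between calls to the robot, and variables do not carry over. Pictures are saved under pics/ and viewed, and the job is handed in when it is done.

Besides the shell and the picture viewer there is one more tool, called after "Emit:" as name(argument=value, ...), one argument or row to a line, values as JSON. step_arm: Moves the arm, as the interface text tells. Its arguments: {"type":"object","properties":{"targets":{"type":"array","items":{"type":"number"}},"hand":{"type":"number"},"grip_force":{"type":"number"}},"required":["targets"]}

```bash
mkdir -p pics; cat > h.py <<'E'
import numpy as np, cv2
from station import bot
E
python3 - <<'E'
from h import *
for n in ("scene","top"):
    im=bot.get_image(n); cv2.imwrite(f"pics/{n}0.png",im)
    c=bot.camera_info(n); print(n,c)
    for q in ("crawler","bore","mast","mast_top","stand","bar_top","paint_rack","paint_jar","figurine"):
        print(q,[(np.round(d["pixel"],1).tolist(),round(d["confidence"],2)) for d in bot.place_of(n,q)])
print(bot.get_state())
E
```

```text
scene {'intrinsics': array([[450.12219617,   0.        , 317.99503636],
       [  0.        , 450.12219617, 195.24179264],
       [  0.        ,   0.        ,   1.        ]]), 'k1': -0.06705115916776477, 'R': array([[ 0.80477682,  0.59350992,  0.00895832],
       [ 0.43923926, -0.58530476, -0.68153299],
       [-0.39925324,  0.55241679, -0.73173256]]), 't': array([-0.48260401, -0.20161797,  1.15932484])}
crawler [([319.4, 214.3], 0.9)]
bore [([333.2, 201.7], 0.77)]
mast [([315.2, 135.1], 0.8), ([369.8, 310.4], 0.21)]
mast_top [([314.7, 83.0], 0.72), ([335.3, 185.2], 0.62)]
stand [([372.3, 137.7], 0.55)]
bar_top [([390.3, 73.7], 0.74)]
paint_rack [([211.0, 314.1], 0.9)]
paint_jar [([423.4, 229.7], 0.71)]
figurine [([370.6, 311.0], 0.63)]
top {'intrinsics': array([[513.1503856,   0.       , 327.6158408],
       [  0.       , 513.1503856, 198.210127 ],
       [  0.       ,   0.       ,   1.       ]]), 'k1': -0.14911001017150607, 'R': array([[-0.02124028, -0.99965766, -0.01527776],
       [-0.99700964,  0.02231474, -0.07398534],
       [ 0.07430093,  0.0136606 , -0.9971423 ]]), 't': arra
[... 313 characters left out ...]
([379.3, 126.6], 0.75)]
{'time_s': 1.0, 'joint_positions': array([ 9.90883005e-01,  1.58401039e-01,  1.59701942e+00, -1.25257523e-05,
        1.38621920e+00, -2.10093168e-01]), 'joint_velocities': array([-0.00032131, -0.0006506 , -0.00037072,  0.00089595, -0.00072065,
        0.00051398]), 'effort': array([ 2.23237885e-04, -3.85572124e+01, -3.22368407e+01,  7.01511581e-02,
        3.06691008e-02, -2.91127378e-05]), 'tcp_pos': array([0.20783715, 0.53609908, 0.40469082]), 'orientation': array([-0.58339466,  0.58341536,  0.39953428, -0.3995617 ]), 'force': array([ 0.62211603, -0.04893932,  0.28914927]), 'ft_torque': array([-0.01351451,  0.03608917,  0.00761245]), 'opening': 0.09182410670778536}
```

View images.

View pics/scene0.png

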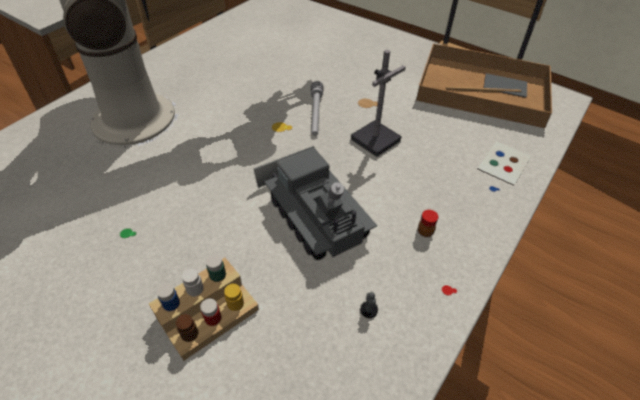

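View pics/top0.png

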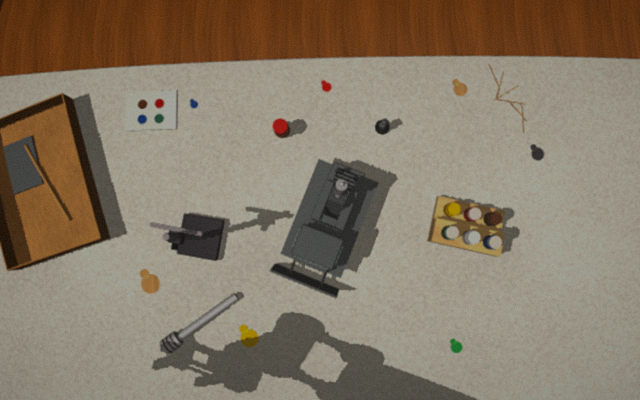

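```bash
python3 - <<'E'
import cv2,numpy as np
a=cv2.imread("pics/scene0.png")[150:270,245:385]; b=cv2.imread("pics/top0.png")[150:250,270:400]
c=cv2.imread("pics/scene0.png")[40:160,340:420]
d=cv2.imread("pics/top0.png")[200:270,140:240]
f=lambda i,w,h:cv2.convertScaleAbs(cv2.resize(i,(w,h),interpolation=cv2.INTER_CUBIC),alpha=1.8)
top=np.hstack([f(a,350,300),f(b,390,300)]); bot=np.hstack([f(c,200,300),f(d,428,300),np.zeros((300,112,3),np.uint8)])
cv2.imwrite("pics/crop0.png",np.vstack([top,bot]))
E
```

```text
(no output)
```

View pics/crop0.png

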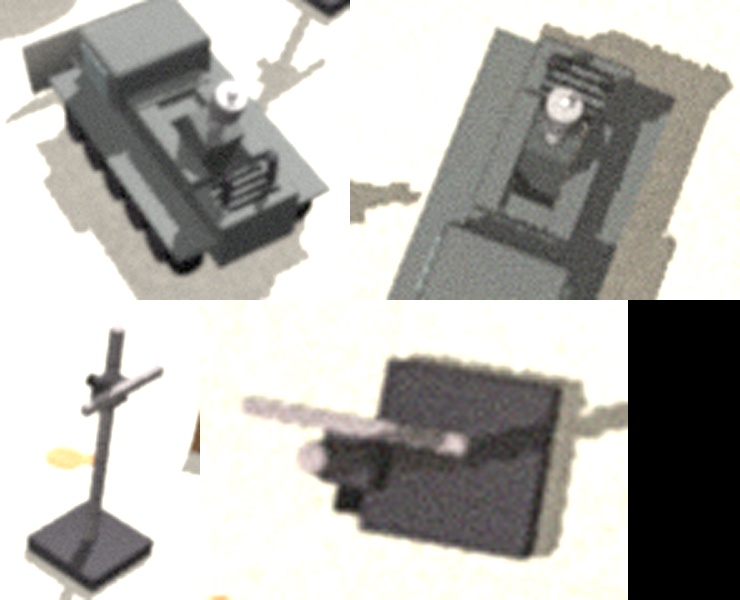

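```bash
cat > h.py <<'E'
import numpy as np, cv2
from station import bot
from scipy.optimize import least_squares
from scipy.spatial.transform import Rotation as Rot
CI={n:bot.camera_info(n) for n in ("scene","top")}
def proj(n,X):
    c=CI[n]; p=c["R"]@np.asarray(X,float)+c["t"]; s=p[:2]/p[2]; s=s*(1+c["k1"]*(s@s))
    K=c["intrinsics"]; return np.array([K[0,0]*s[0]+K[0,2],K[1,1]*s[1]+K[1,2]])
def ray(n,px):
    c=CI[n];K=c["intrinsics"]; d=np.array([(px[0]-K[0,2])/K[0,0],(px[1]-K[1,2])/K[1,1]]); s=d.copy()
    for _ in range(30): s=d/(1+c["k1"]*(s@s))
    return -c["R"].T@c["t"], c["R"].T@np.array([*s,1])
def onz(n,px,z):
    o,d=ray(n,px); return o+d*(z-o[2])/d[2]
def tri(a,b):
    r=least_squares(lambda X:np.r_[proj("scene",X)-a,proj("top",X)-b],[0.45,0.1,0.1]); return r.x,np.abs(r.fun).max()
E
python3 - <<'E'
from h import *
for n,a,b in (("mt",(335.3,185.2),(341.4,187.5)),("bore",(333.2,201.7),(340.2,199.2)),("bar",(390.3,73.7),(175.2,231)),("stand",(372.3,137.7),(199.6,235.4)),("crawler",(319.4,214.3),(328.1,220.5)),("rack",(211,314.1),(463.8,228.8))):
    print(n,*tri(a,b))
print("fig",onz("top",(379.3,126.6),.0),"jar",onz("scene",(423.4,229.7),0))
print(Rot.from_quat(bot.get_state()["orientation"][[1,2,3,0]]).as_matrix().round(3))
r=bot.outline_of("top","crawler"); m=r[0]["pixels"]; np.save("cm.npy",m)
r2=bot.outline_of("scene","crawler"); np.save("cms.npy",r2[0]["pixels"])
for n,q in (("top",m),("scene",r2[0]["pixels"])):
    im=cv2.imread(f"pics/{n}0.png"); c,_=cv2.findContours(q.astype(np.uint8),0,1); cv2.drawContours(im,c,-1,(0,0,255),1); cv2.imwrite(f"pics/o_{n}.png",cv2.resize(im[130:310,200:420],None,fx=3,fy=3))
E
```

```text
mt [ 0.63879163 -0.00487013  0.14601917] 0.37360452923041976
bore [0.62574458 0.00108357 0.08833101] 3.271875018363289
bar [0.5631807  0.30295917 0.19042966] 1.6226694397989263
stand [0.5496283  0.30210494 0.00664475] 2.3870732185133647
crawler [ 5.82476290e-01  2.46749670e-02 -1.81840319e-04] 1.0208950418845006
rack [ 0.55940567 -0.27215825 -0.01214986] 1.9741695377018686
fig [ 0.78537967 -0.09432241  0.        ] jar [0.7786051 0.1197191 0.       ]
[[ 0.361 -0.    -0.932]
 [ 0.932 -0.     0.361]
 [-0.    -1.    -0.   ]]
```

View pics/o_top.png

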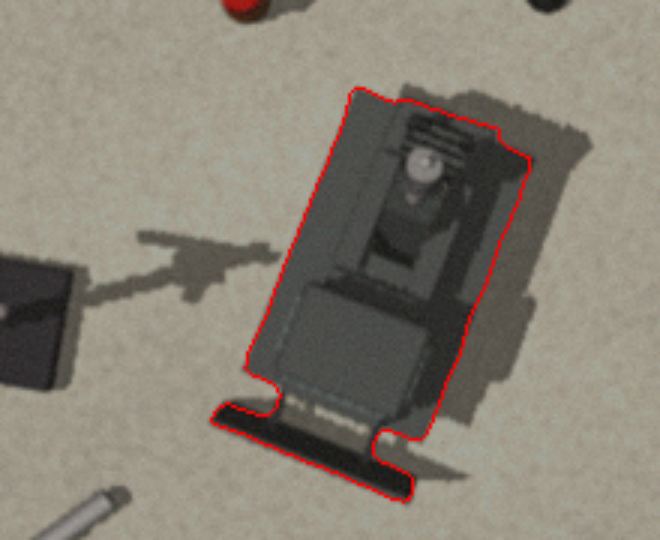

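View pics/o_scene.png

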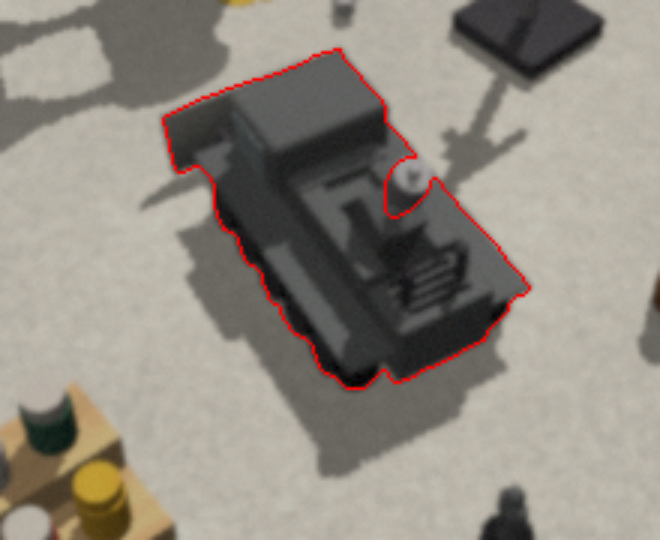

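```bash
python3 - <<'E'
from h import *
m=np.load("cm.npy"); 
c=max(cv2.findContours(m.astype(np.uint8),0,cv2.CHAIN_APPROX_NONE)[0],key=len)[:,0,:].astype(float)
P=c/1.0
def crop(p): return np.array(p)/3+[200,130]
def fit(a,b,z,pad=0.08):
    a,b=crop(a),crop(b); L=np.linalg.norm(b-a); u=(b-a)/L; n=np.array([-u[1],u[0]])
    t=(P-a)@u; d=(P-a)@n; s=P[(t>pad*L)&(t<(1-pad)*L)&(abs(d)<2.5)]
    W=np.array([onz("top",q,z)[:2] for q in s]).astype(np.float32)
    vx,vy,x0,y0=cv2.fitLine(W,cv2.DIST_HUBER,0,.001,.001).ravel()
    print(len(s),"ang deg",np.degrees(np.arctan2(vy,vx))%180,"pt",x0,y0); return np.array([vx,vy]),np.array([x0,y0])
for z in (.075,.06): 
    L=fit((348,95),(248,365),z);R=fit((530,165),(428,435),z)
    n=np.array([-L[0][1],L[0][0]]); print("width",(R[1]-L[1])@n)
fit((213,420),(405,500),.03)
yaw=np.radians(157)  
for n in ("top","scene"):
    pass
E
```

```text
74 ang deg 156.9615 pt 0.6081531 0.08020891
75 ang deg 157.45135 pt 0.55458635 -0.03872263
width -0.13040914
74 ang deg 156.9615 pt 0.6090471 0.08124978
75 ang deg 157.45137 pt 0.5547085 -0.039395608
width -0.13228837
54 ang deg 66.11386 pt 0.45131198 0.087821744
```

```bash
python3 - <<'E'
from h import *
out=[]
for n,(u,v) in (("scene",(337,188)),("top",(341,186))):
    im=bot.get_image(n)
    r=20; cr=cv2.resize(im[v-r:v+r,u-r:u+r],None,fx=10,fy=10,interpolation=cv2.INTER_CUBIC)
    for k in range(0,40,5):
        cv2.putText(cr,str(u-r+k),(k*10,8),0,.3,(0,255,255)); cv2.line(cr,(k*10+5,0),(k*10+5,400),(0,90,90),1)
        cv2.putText(cr,str(v-r+k),(0,k*10+8),0,.3,(0,255,255)); cv2.line(cr,(0,k*10+5),(400,k*10+5),(0,90,90),1)
    out.append(cv2.convertScaleAbs(cr,alpha=1.5))
cv2.imwrite("pics/head.png",np.hstack(out))
E
```

```text
(no output)
```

View pics/head.png

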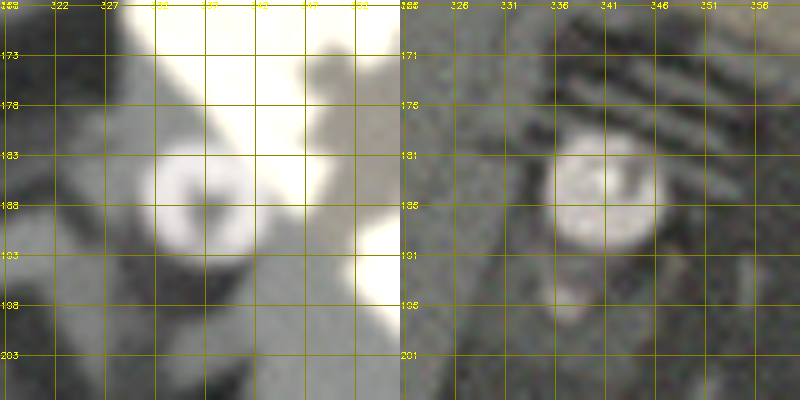

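```bash
python3 - <<'E'
from h import *
for n in CI: print(n,(-CI[n]["R"].T@CI[n]["t"]).round(3))
print(tri((337,188),(341.2,185.5)))
for n,p in (("scene",(337,188)),("top",(341.2,185.5))): print(n,onz(n,p,.146))
print("ball net",onz("top",(341.4,187.5),.1526),onz("scene",(335.3,185.2),.1526))
H=[(onz("scene",(337,188),.146)+onz("top",(341.2,185.5),.146))/2][0]
for yaw in (-.40,):
  ex=np.array([np.cos(yaw),np.sin(yaw),0]);ey=np.array([-ex[1],ex[0],0])
  O=H-ex*.0691; O[2]=0; print("origin",O)
  f=lambda x,y,z:O+ex*x+ey*y+[0,0,z]
  for nm,q in (("ball",(.0715,0,.1526)),("headtop",(.0691,0,.146)),("headbot",(.0595,0,.1197)),("mouth",(.052,0,.099)),("orig",(0,0,0)),("cabRL",(-.025,.04,.105)),("cabRR",(-.025,-.04,.105)),("bladeL",(-.14,.075,.0)),("bladeR",(-.14,-.075,.0)),("bladeRt",(-.14,-.075,.05)),("bladeLt",(-.14,.075,.05))):
    print(nm,proj("scene",f(*q)).round(1),proj("top",f(*q)).round(1))
E
```

```text
scene [ 0.94  -0.472  0.715]
top [0.546 0.008 1.116]
(array([ 0.64287507, -0.00478926,  0.14138344]), np.float64(0.2516663568377453))
scene [ 0.64560118 -0.00825893  0.146     ]
top [ 0.64200046 -0.0050359   0.146     ]
ball net [ 0.6375523  -0.00523567  0.1526    ] [ 0.6427696  -0.00984452  0.1526    ]
origin [0.5801555  0.02026139 0.        ]
ball [337.6 185.3] [342.5 183. ]
headtop [336.7 187. ] [342.  184.5]
headbot [333.3 193.8] [340.  190.5]
mouth [330.8 198.9] [338.6 194.9]
orig [316.2 215.1] [329.5 220.7]
cabRL [327.5 164.6] [305.3 223.4]
cabRR [292.  178.9] [343.1 238.4]
bladeL [313.4 163.1] [273.6 267.8]
bladeR [254.9 186.4] [337.8 293.6]
bladeRt [252.7 170. ] [337.9 296.3]
bladeLt [313.5 146.8] [270.7 269.2]
```

```bash
python3 - <<'E'
from h import *
def mk(n,u0,v0,w,h,f):
    im=cv2.imread(f"pics/{n}0.png")
    cr=cv2.convertScaleAbs(cv2.resize(im[v0:v0+h,u0:u0+w],None,fx=f,fy=f,interpolation=cv2.INTER_CUBIC),alpha=1.4)
    for k in range(0,w,5):
        cv2.line(cr,(k*f+f//2,0),(k*f+f//2,h*f),(0,90,90),1); cv2.putText(cr,str(u0+k),(k*f,8),0,.3,(0,0,255))
    for k in range(0,h,5):
        cv2.line(cr,(0,k*f+f//2),(w*f,k*f+f//2),(0,90,90),1); cv2.putText(cr,str(v0+k),(0,k*f+8),0,.3,(0,0,255))
    return cr
cv2.imwrite("pics/ss.png",mk("scene",350,45,60,60,10))
cv2.imwrite("pics/ss2.png",mk("scene",345,100,60,60,10))
cv2.imwrite("pics/st.png",mk("top",145,205,90,60,8))
E
```

```text
(no output)
```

View pics/ss.png

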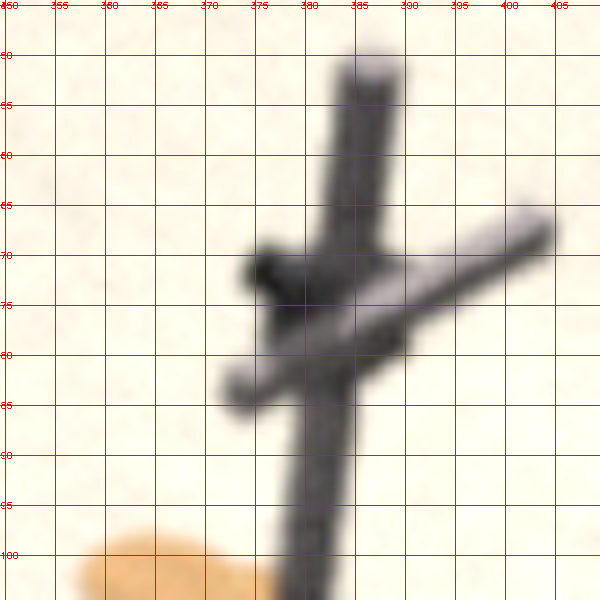

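View pics/ss2.png

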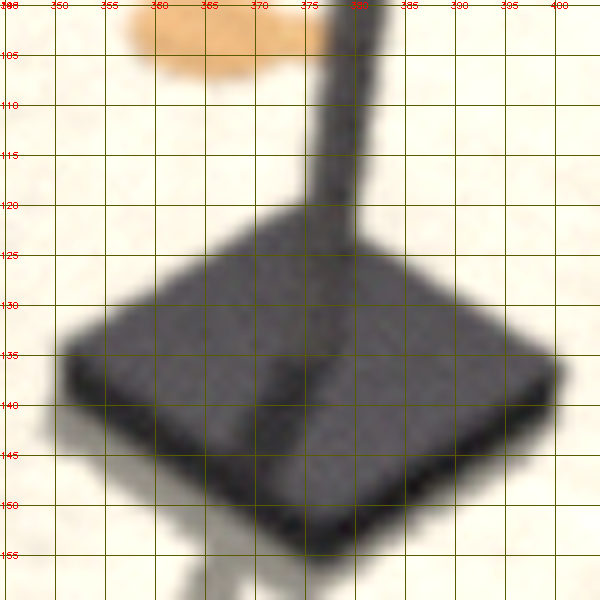

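View pics/st.png

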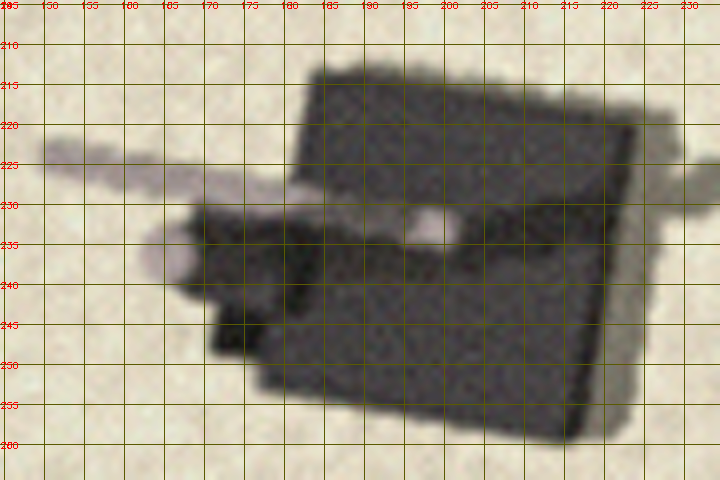

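```bash
python3 - <<'E'
from h import *
print("coltop .243",tri((386.7,51.2),(165.3,236.2)))
print("bar ends",tri((403.3,65.6),(150,224)),tri((373.3,82),(199.8,233.2)))
print("bar mid",tri((388.3,73.4),(174.8,228.8)))
for n,a,b in (("baseE",(351,134.5),(216.5,259)),("baseNear",(376,150),(224,220)),("baseFarR",(400.5,136.5),(184,213.8))): print(n,".018?",tri(a,b))
# base top centre via top corners: (184,213.8),(224,220),(216.5,259)
# consistency: true points
for z in(.243,): print(onz("scene",(386.7,51.2),z),onz("top",(165.3,236.2),z))
for z in(.018,): print(onz("scene",(379,135),z),onz("top",(216.5,259),z)/2+onz("top",(184,213.8),z)/2)
print((onz("scene",(351,134.5),.018)+onz("scene",(400.5,136.5),.018))/2)
for z in (.18,.185,.19,.195,.2,.205): print(z,onz("scene",(388.3,73.4),z),onz("top",(174.8,228.8),z))
E
```

```text
coltop .243 (array([0.5514042 , 0.30360313, 0.23990442]), np.float64(0.051292738538734284))
bar ends (array([0.57424443, 0.34837544, 0.19317358]), np.float64(0.25675053076196264)) (array([0.55546927, 0.25430764, 0.19186552]), np.float64(0.5990790514345576))
bar mid (array([0.56434149, 0.30093489, 0.19301187]), np.float64(0.5161296075302175))
baseE .018? (array([0.50239971, 0.26578383, 0.01650301]), np.float64(0.2866413861069077))
baseNear .018? (array([0.58541823, 0.24631756, 0.02417957]), np.float64(0.06954343042951905))
baseFarR .018? (array([0.60113165, 0.3379892 , 0.01214049]), np.float64(0.03679388998949662))
[0.55385769 0.29847148 0.243     ] [0.55144811 0.30260176 0.243     ]
[0.55922561 0.3043168  0.018     ] [0.55145842 0.30069102 0.018     ]
[0.55387378 0.29792445 0.018     ]
0.18 [0.55416503 0.31935182 0.18      ] [0.56529087 0.30553979 0.18      ]
0.185 [0.55776766 0.3119591  0.185     ] [0.56518841 0.30395012 0.185     ]
0.19 [0.56137028 0.30456639 0.19      ] [0.56508595 0.30236045 0.19      ]
0.195 [0.5649729  0.29717368 0.195     ] [0.56498349 0.30077078 0.195     ]
0.2 [0.56857553 0.28978096 0.2       ] [0.56488103 0.29918111 0.2       ]
0.205 [0.57217815 0.28238825 0.205     ] [0.56477857 0.29759144 0.205     ]
```

```bash
python3 - <<'E'
from h import *
b=.045
obs=[]
C={"E":(-b,b),"S":(-b,-b)}
# top: image right = -y, up = +x. corners: TL(+x,+y) TR(+x,-y) BR(-x,-y) BL(-x,+y)
T=[((b,b,.018),(183.8,213.5)),((b,-b,.018),(223.7,219.5)),((-b,-b,.018),(216,259.5)),((-b,b,.018),(176.5,253))]
S=[((-b,-b,.018),(350.8,134.3)),((b,-b,.018),(376.5,150.5)),((b,b,.018),(400.8,136.3))]
def res(p,full=False):
    x,y,w,h,d,bw,e,*o=p; o=np.array(o).reshape(2,2)
    def W(q,a): c,s=np.cos(a),np.sin(a); return np.array([x+c*q[0]-s*q[1],y+s*q[0]+c*q[1],q[2]])
    r=[]
    for q,px in T: r.append(proj("top",W(q,w))+o[1]-px)
    for q,px in S: r.append(proj("scene",W(q,w))+o[0]-px)
    r.append(2*(proj("top",(x,y,.243))+o[1]-(165.3,236.2))); r.append(2*(proj("scene",(x,y,.243))+o[0]-(386.7,51.2)))
    for sg,a,t in ((1,(403.7,65.4),(149.2,224)),(-1,(373.0,82),(200.6,233.3))):
        q=W((d,e+sg*.05,h),bw); r.append(proj("scene",q)+o[0]-a); r.append(proj("top",q)+o[1]-t)
    r.append(o.ravel()*0.3)
    return np.concatenate(r)
r=least_squares(res,[.55,.3,-.17,.195,.014,-.2,0,0,0,0,0],x_scale=[.01,.01,.1,.01,.01,.1,.01,1,1,1,1],loss="soft_l1")
print(r.x.round(4)); print(res(r.x).round(2)); J=r.jac;cov=np.linalg.pinv(J.T@J)*.25; print("sig h",cov[3,3]**.5)
E
```

```text
[ 5.5130e-01  3.0590e-01 -1.9070e-01  1.9530e-01  1.3500e-02 -1.9000e-01
  1.0000e-03 -9.2050e-01  1.6432e+00  1.9157e+00 -1.4080e-01]
[-0.24 -1.23 -0.26 -0.15  0.1   0.98 -0.32  0.05 -1.26 -0.15  0.47  1.85
  0.9  -0.3   0.18 -0.07 -0.37 -0.31  0.16  0.02 -0.2   0.08  0.31 -0.01
  0.43  0.27 -0.28  0.49  0.57 -0.04]
sig h 0.0013141640662048453
```

Emit:
step_arm(
  targets=[0,0,0.03,-0.03,0,0,0.03,0,0.024,-0.03,0,0,0.024,-0.03,0,0,0.024,-0.03,0,0,0.024,-0.03,0,0,0.024,-0.03,0,0,0.024,-0.03,0,0,0.024,-0.03,0,0,0.024,-0.03,0,0,0.024,-0.03,0,0,0.024,-0.03,0,0,0.024,-0.03,0,0,0.024,-0.03,0,0,0.024,-0.03,0,0,0.024,-0.03,0,0,0.024,-0.03,0,0,0.024,-0.03,0,0,0.023,-0.03,0,0,0,0,0,0],
  hand=1,
)

```text
time_s: 2.87
tcp_pos: [0.6173, 0.0208, 0.4635]
orientation: [-0.59, 0.591, 0.389, -0.39]
force: [0.2, -0.5, -0.1]
opening: 0.0919
```

Emit:
step_arm(
  targets=[0,0,-0.03,0,0,0,-0.03,0,0,0,-0.03,0,0,0,0,0,0,0,0,0],
)

```text
time_s: 3.28
tcp_pos: [0.6142, 0.0264, 0.3733]
orientation: [0.59, -0.588, -0.39, 0.392]
force: [0.2, 0.3, 1.3]
opening: 0.0921
```

```bash
python3 - <<'E'
from h import *
s=bot.get_state(); print(s["tcp_pos"],s["joint_velocities"].round(3),Rot.from_quat(s["orientation"][[1,2,3,0]]).as_matrix().round(3))
for n in CI:
    im=bot.get_image(n); print(n,[(d["pixel"],d["confidence"]) for d in bot.place_of(n,"mast_top")]); 
    u,v=(290,120) if n=="scene" else (270,110)
    cv2.imwrite(f"pics/a_{n}.png",cv2.convertScaleAbs(cv2.resize(im[v:v+140,u:u+130],None,fx=4,fy=4,interpolation=cv2.INTER_CUBIC),alpha=1.5))
cv2.imwrite("pics/a.png",np.hstack([cv2.imread("pics/a_scene.png"),cv2.imread("pics/a_top.png")])[:,:,:][::1,::1]) 
i=cv2.imread("pics/a.png"); cv2.imwrite("pics/a.png",cv2.resize(i,(790,425)))
E
```

```text
[0.61420485 0.02644044 0.37333969] [ 0.002 -0.041 -0.071 -0.     0.003 -0.001] [[ 0.389 -0.004 -0.921]
 [ 0.921  0.001  0.389]
 [-0.001 -1.     0.004]]
scene [([338.1, 185.2], 0.71), ([372.7, 137.7], 0.46)]
top [([160.8, 348.0], 0.78)]
```

View pics/a.png

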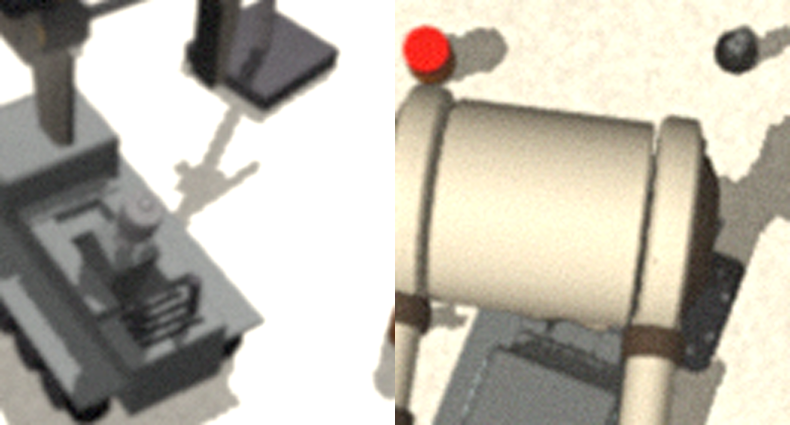

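Emit:
step_arm(
  targets=[0.0125,-0.015,0,0,0.0125,-0.015,0,0,0,0,0,0,0,0,0,0,0,0,0,0],
)

```text
time_s: 3.9
tcp_pos: [0.6398, -0.0035, 0.3758]
orientation: [-0.589, 0.59, 0.391, -0.39]
force: [-0.6, 0.5, 0.8]
opening: 0.0915
```

```bash
cat > look.py <<'E'
from h import *
import sys
s=bot.get_state(); print(s["time_s"],s["tcp_pos"],s["force"].round(2),s["ft_torque"].round(3),s["opening"])
im=bot.get_image("scene"); cv2.imwrite("pics/%s_full.png"%sys.argv[1],im)
u,v=(280,110)
cv2.imwrite("pics/%s.png"%sys.argv[1],cv2.convertScaleAbs(cv2.resize(im[v:v+140,u:u+130],None,fx=4,fy=4,interpolation=cv2.INTER_CUBIC),alpha=1.5))
E
python3 look.py b
```

```text
3.9 [ 0.63980271 -0.00352141  0.37578745] [-0.64  0.5   0.76] [0.007 0.01  0.004] 0.09147079068428723
```

View pics/b.png

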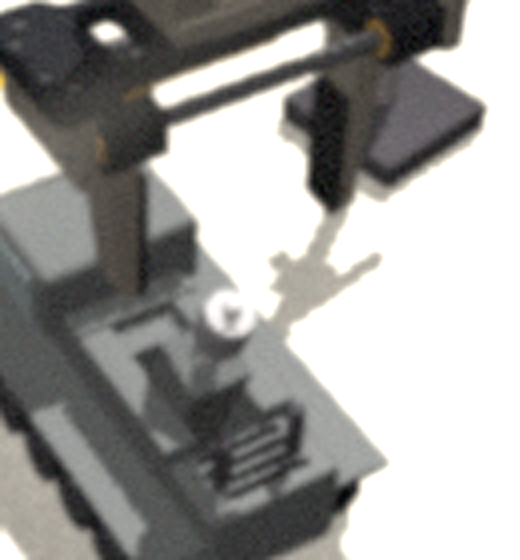

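```bash
python3 - <<'E'
from h import *
print(proj("scene",(.6398,-.0035,.1858)))
ey=np.array([.389,.921,0])
for s in(-1,1):
  for d in (.046,.064): print(proj("scene",np.array([.6398,-.0035,.1858])+s*d*ey))
print(proj("scene",(.6398,-.0035,.1328)))
E
```

```text
[336.7218301  168.70598653]
[313.39305295 178.29149573]
[303.98500924 182.15939226]
[359.05372991 159.53753895]
[367.52917526 156.05983165]
[335.5581215  190.17960152]
```

Emit:
step_arm(
  targets=[0,0,-0.024,0,0,0,-0.024,0,0,0,-0.02,0,0,0,-0.004,0,0,0,0,0,0,0,0,0],
)

```text
time_s: 4.45
tcp_pos: [0.64, -0.0036, 0.3039]
orientation: [-0.589, 0.59, 0.391, -0.391]
force: [0.2, 0.2, 0.6]
opening: 0.0918
```

```bash
python3 look.py c
```

```text
4.45 [ 0.64003077 -0.0035664   0.30391589] [0.22 0.21 0.59] [-0.029  0.026  0.008] 0.09175498355182071
```

View pics/c.png

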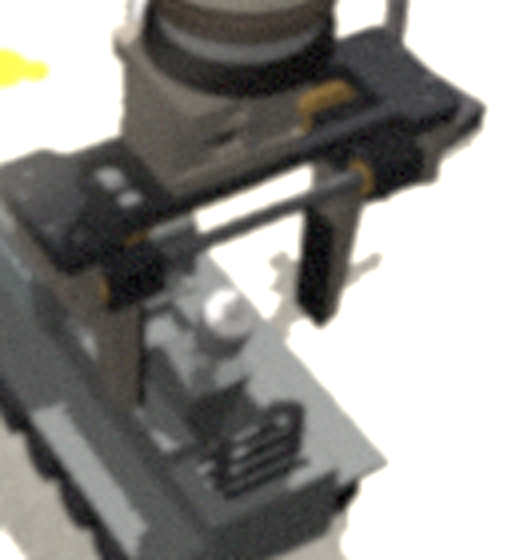

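Emit:
step_arm(
  targets=[0,0,0,0,0,0,0,0,0,0,0,0,0,0,0,0,0,0,0,0,0,0,0,0,0,0,0,0,0,0,0,0],
  hand=-0.37,
  grip_force=3,
)

```text
time_s: 5.17
tcp_pos: [0.6398, -0.0039, 0.3027]
orientation: [0.589, -0.589, -0.391, 0.391]
force: [-0.2, -0.1, -0.3]
opening: 0.0406
```

```bash
python3 look.py d
```

```text
5.1667 [ 0.63982197 -0.00390126  0.30266488] [-0.2  -0.07 -0.34] [-0.015  0.033  0.012] 0.04061172662671312
```

View pics/d.png

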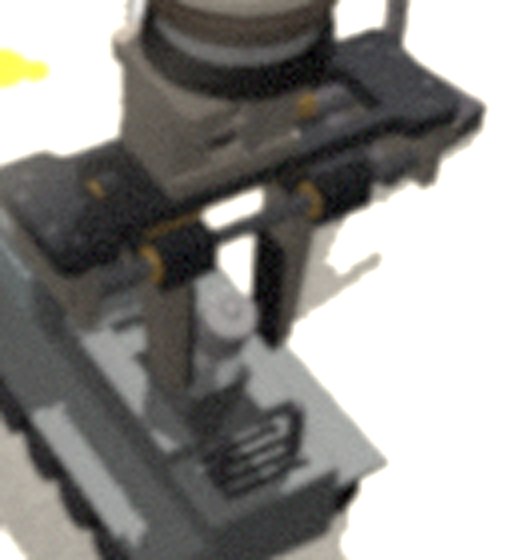

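Emit:
step_arm(
  targets=[0,0,0,0,0,0,0,0,0,0,0,0,0,0,0,0,0,0,0,0],
  hand=-0.43,
)

```text
time_s: 5.63
tcp_pos: [0.6398, -0.0039, 0.3027]
orientation: [0.589, -0.589, -0.391, 0.391]
force: [0.2, -0.7, -0.8]
opening: 0.0259
```

Emit:
step_arm(
  targets=[0,0,0,0,0,0,0,0,0,0,0,0],
  hand=-1,
)

```text
time_s: 5.88
tcp_pos: [0.6398, -0.0039, 0.3027]
orientation: [0.589, -0.589, -0.391, 0.391]
force: [0.1, 0.1, -0.5]
opening: 0.0236
```

```bash
python3 look.py e
```

```text
5.8833 [ 0.63983771 -0.0038708   0.30270016] [ 0.11  0.1  -0.48] [ 0.061 -0.042  0.002] 0.023561084790597465
```

View pics/e.png

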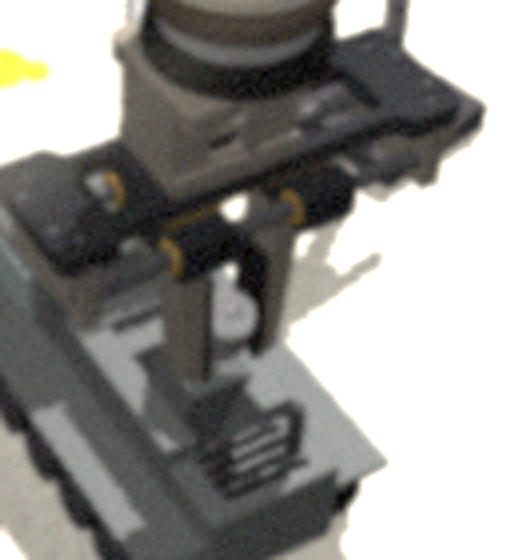

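Emit:
step_arm(
  targets=[0,0,0,0,0,0,0,0,0,0,0,0],
  grip_force=25,
)

```text
time_s: 6.18
tcp_pos: [0.6398, -0.0038, 0.3027]
orientation: [0.589, -0.589, -0.391, 0.391]
force: [-0.5, -0.2, 0.7]
opening: 0.0234
```

```bash
python3 - <<'E'
from h import *
s=bot.get_state(); print(s["tcp_pos"],s["force"].round(2),s["ft_torque"].round(3),s["opening"])
E
```

```text
[ 0.63982223 -0.00384168  0.30269827] [-0.52 -0.16  0.67] [ 0.109  0.024 -0.073] 0.023354918482944773
```

Emit:
step_arm(
  targets=[0.001,-0.0004,0.003,0,0.001,-0.0004,0.003,0,0.001,-0.0004,0.003,0,0.001,-0.0005,0.003,0,0,0,0,0,0,0,0,0],
)

```text
time_s: 6.68
tcp_pos: [0.644, -0.0056, 0.3151]
orientation: [-0.589, 0.589, 0.391, -0.391]
force: [0.3, 0.3, -1.7]
opening: 0.0234
```

```bash
python3 look.py f
```

```text
6.6833 [ 0.64396672 -0.00563183  0.31506523] [ 0.29  0.28 -1.73] [ 0.015  0.049 -0.063] 0.0234264508765846
```

View pics/f.png

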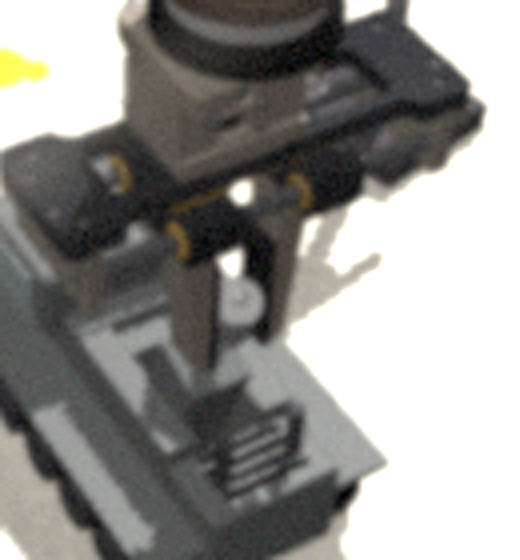

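Emit:
step_arm(
  targets=[0.001,-0.0004,0.003,0,0.001,-0.0004,0.003,0,0.001,-0.0004,0.003,0,0.001,-0.0005,0.003,0,0.001,-0.0004,0.003,0,0,0,0,0,0,0,0,0],
)

```text
time_s: 7.32
tcp_pos: [0.649, -0.0077, 0.33]
orientation: [-0.589, 0.589, 0.391, -0.391]
force: [0.4, 0.0, -1.6]
opening: 0.0236
```

```bash
python3 look.py g
```

```text
7.3167 [ 0.64895767 -0.00771389  0.33003229] [ 0.38  0.03 -1.56] [ 0.039  0.014 -0.008] 0.02358916107220448
```

View pics/g.png

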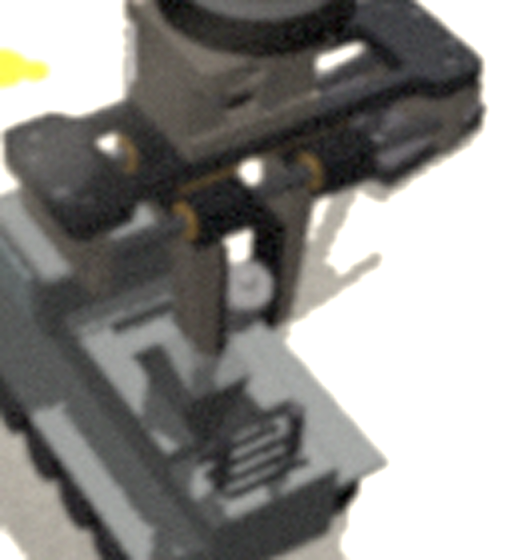

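Free sliding and the crawler is unmoved. About 15 mm of height is left.

Emit:
step_arm(
  targets=[0.001,-0.0004,0.003,0,0.001,-0.0004,0.003,0,0.001,-0.0004,0.003,0,0.001,-0.0005,0.003,0,0.001,-0.0004,0.003,0,0,0,0,0,0,0,0,0,0,0,0,0],
)

```text
time_s: 8.03
tcp_pos: [0.6538, -0.0098, 0.3446]
orientation: [0.589, -0.589, -0.391, 0.391]
force: [0.0, 0.3, -1.1]
opening: 0.0234
```

```bash
python3 look.py i; python3 - <<'E'
from h import *
a=cv2.imread("pics/scene0.png");b=cv2.imread("pics/i_full.png")
def mk(im,u0,v0,w,h,f):
    cr=cv2.convertScaleAbs(cv2.resize(im[v0:v0+h,u0:u0+w],None,fx=f,fy=f,interpolation=cv2.INTER_CUBIC),alpha=1.5)
    for k in range(0,w,5):
        cv2.line(cr,(k*f+f//2,0),(k*f+f//2,h*f),(0,90,90),1); cv2.putText(cr,str(u0+k),(k*f,8),0,.3,(0,0,255))
    for k in range(0,h,5):
        cv2.line(cr,(0,k*f+f//2),(w*f,k*f+f//2),(0,90,90),1); cv2.putText(cr,str(v0+k),(0,k*f+8),0,.3,(0,0,255))
    return cr
cv2.imwrite("pics/i2.png",np.hstack([mk(b,320,155,40,50,10),mk(a,320,155,40,50,10)]))
print([(d["pixel"],d["confidence"]) for d in bot.place_of("scene","mast_top")])
# crawler shift: template match of the deck rear
t=a[200:245,318:375]; r=cv2.matchTemplate(b[190:255,308:385],t,cv2.TM_CCOEFF_NORMED); print(cv2.minMaxLoc(r))
E
```

```text
8.0333 [ 0.65380636 -0.00975188  0.34461973] [ 0.02  0.25 -1.06] [-0.022  0.013  0.049] 0.02337565753061563
[([343.2, 172.9], 0.79), ([315.7, 81.8], 0.48)]
(0.4064607322216034, 0.9951790571212769, (0, 20), (10, 10))
```

View pics/i2.png

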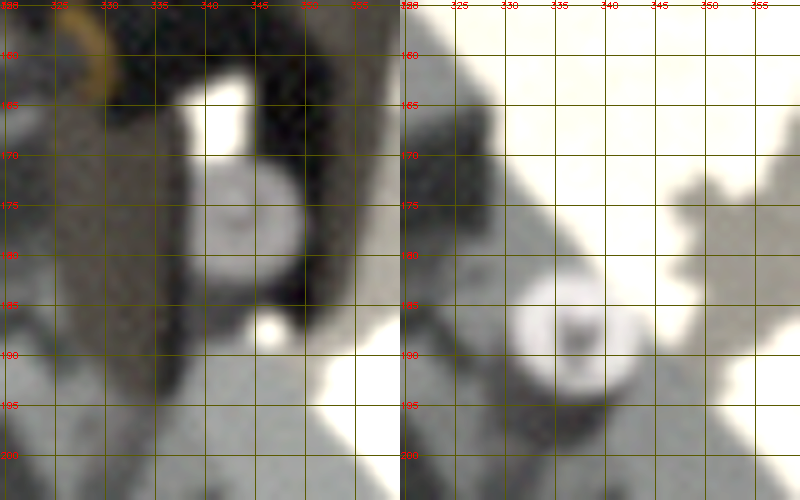

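View pics/i.png

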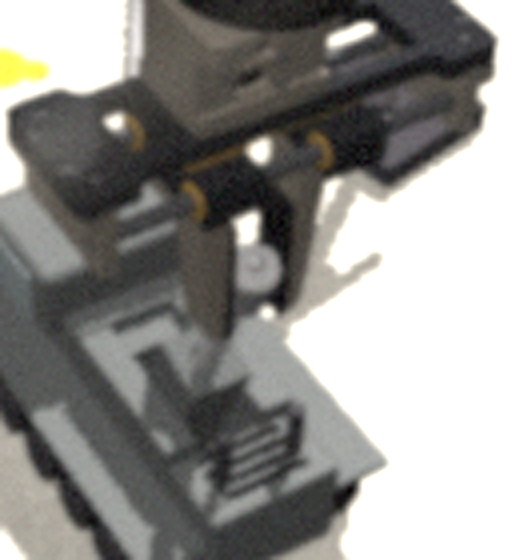

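```bash
python3 - <<'E'
from h import *
A=np.array([.6435,-.006,.146])
for d in ([.014,-.0059,.0419],[.0133,-.0056,.039]): print(proj("scene",A+d)-proj("scene",A))
a=cv2.imread("pics/scene0.png",0);b=cv2.imread("pics/i_full.png",0)
P0=np.array([.6459,-.007,.1526])
print("ball pred",proj("scene",P0),proj("scene",P0+[.014,-.0059,.0419]))
E
```

```text
[  5.84669118 -11.77414447]
[  5.51849548 -10.81592045]
ball pred [337.70179234 185.03839612] [343.64765077 173.07504897]
```

Emit:
step_arm(
  targets=[0.0004,-0.0002,0.001,0,0,0,0,0,0,0,0,0,0,0,0,0,0,0,0,0,0,0,0,0,0,0,0,0,0,0,0,0],
)

```text
time_s: 8.8
tcp_pos: [0.6542, -0.01, 0.3457]
orientation: [0.589, -0.589, -0.391, 0.391]
force: [1.0, 0.5, -1.5]
opening: 0.0233
```

```bash
python3 look.py j; python3 - <<'E'
from h import *
a=cv2.imread("pics/scene0.png");b=cv2.imread("pics/j_full.png")
t=a[200:245,318:375]; r=cv2.matchTemplate(b[190:255,308:385],t,cv2.TM_CCOEFF_NORMED); print(cv2.minMaxLoc(r))
print(bot.get_state()["joint_velocities"].round(4))
for c in CI:
  if c=="top": bot.get_image(c)
  for q in ("mast_top","crawler","bar_top"): print(c,q,[(d["pixel"],d["confidence"]) for d in bot.place_of(c,q)])
E
```

```text
8.8 [ 0.65421924 -0.00999757  0.34568081] [ 1.01  0.51 -1.47] [-0.023 -0.052  0.008] 0.02325193959539733
(0.4053207337856293, 0.9950990676879883, (0, 20), (10, 10))
[ 0.0004 -0.0011  0.0008  0.0019  0.0005  0.0006]
scene mast_top [([343.9, 172.1], 0.72), ([314.2, 79.5], 0.69)]
scene crawler [([318.5, 215.6], 0.97)]
scene bar_top [([391.1, 74.8], 0.76)]
top mast_top [([160.5, 348.4], 0.74), ([329.2, 220.1], 0.49), ([384.1, 126.0], 0.45)]
top crawler [([329.6, 220.7], 0.92), ([340.1, 197.6], 0.26)]
top bar_top [([175.6, 230.8], 0.84)]
```

```bash
python3 -c "
from station import bot
print(bot.close_job())"
```

```text
the job is handed in; nothing more can be done
None
```

I drew the crawler's own (smaller) mast about 43 mm up in height, roughly 46 mm along its leaning socket. I handed the job in with the gripper still holding the head at 25 N. The larger look-alike mast lying on the table was not touched.

**Height:** The ball top should be at about 195.6 mm and the crossbar's top edge at about 195.3 mm.
- The ball figure is its known starting height plus the measured tool rise. In the scene camera the mast rose about as that predicts, so I saw no sign of slip.
- The bar figure comes from fitting the whole stand in both pictures, with a spread of about 1.3 mm.

**Last checks:** About 39 mm of stem should still be in the bore. The force on the tool stayed below 2 N throughout the draw, so nothing was binding. The crawler showed no shift to the nearest pixel (about 2 mm), and the arm was at rest.

**Disagreements:**
- Raw two-camera heights read 3 to 5 mm low on parts of known height, so I corrected for that.
- The network's single crossbar estimate was 190 mm, with a poorer fit. I relied on the stand fit instead. If the network were right, the ball would be about 5 mm high, close to the 6 mm limit.
- At the end the gripper hid the mast from the top camera, so its final height was checked only in the scene camera.

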